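Run the rods of four position sensors and reject the ones that bind

TASK

Check the four linear position sensors lying in the test cradle: gently push each one's rod in as far as it will go, without forcing any that bind. Leave the sensors whose rods run fully home where they lie, rods in; lift each sensor whose rod stops short out by its housing and lay it flat on the floor of the empty tray, beside any other reject, rod as you left it. Do not disturb the other things on the bench.

Things in the scene. Friction and masses are not known exactly. Their poses are not given: they have to be found in the camera images.
- cradle: Test cradle, fixed: dark metal plate 150 x 310 x 12 mm with four nests 80 mm apart (y = -120, -40, 40, 120 mm). In each, the housing rests on two white saddles 16 mm long centred at x = -34 and 34 mm, with cheeks 6 mm high; between them its sides stand free. Behind, a slotted stop 42 mm high takes the push. Origin: centre of the underside; x runs from the rod side to the stop, z up.
- tray: Shallow dark plastic tray, empty, fixed to the bench: outside 220 (x) x 210 (y) x 35 mm high, walls and floor 4 mm thick. Origin at the centre of its underside; z up. It is for the rejects.
- multimeter: Handheld multimeter 165 x 82 x 48 mm lying on its back; origin at the centre of its underside. Bystander.
- screwdriver: Screwdriver, 150 mm long, lying on the bench; origin under its middle. Bystander.
- parts_box: Closed grey plastic parts box 62 x 92 x 31 mm; origin at the centre of its underside. Bystander.
- sensor_a: Linear position sensor, about 0.23 kg, all alike; lies in any one of the nests. Square aluminium housing 100 x 22 x 22 mm, rear connector 14 mm long, 11 mm across, front bush 8 mm long. Origin at the housing's centre, 33 mm above the bench in the cradle; x from rod end to connector, z up. Grip it by the housing, across y, midway between the saddles, never by the rod.
- rod_a: Steel rod of sensor_a, 6 mm across, with a contact button 14 mm across, 8 mm thick, on its outer end. Origin at the centre of the button's outer face, 108 mm before the housing's centre fully out, 68 mm fully home; x is the push direction. Slides at 2 to 3 N, no spring, stays where left. Its stop is slightly soft (about 5 N/mm). Over 30 N on it, pushing or pinching, is forcing.
- stroke_a (a joint): How far rod_a is pushed in, m: 0 fully out, 0.040 fully home. It starts between 0 and 0.006. A sound one runs to 0.040; a binding one stops about half-way, between 0.016 and 0.025, and goes no farther.
- sensor_b: Linear position sensor, about 0.23 kg, all alike; lies in any one of the nests. Square aluminium housing 100 x 22 x 22 mm, rear connector 14 mm long, 11 mm across, front bush 8 mm long. Origin at the housing's centre, 33 mm above the bench in the cradle; x from rod end to connector, z up. Grip it by the housing, across y, midway between the saddles, never by the rod.
- rod_b: Steel rod of sensor_b, 6 mm across, with a contact button 14 mm across, 8 mm thick, on its outer end. Origin at the centre of the button's outer face, 108 mm before the housing's centre fully out, 68 mm fully home; x is the push direction. Slides at 2 to 3 N, no spring, stays where left. Its stop is slightly soft (about 5 N/mm). Over 30 N on it, pushing or pinching, is forcing.
- stroke_b (a joint): How far rod_b is pushed in, m: 0 fully out, 0.040 fully home. It starts between 0 and 0.006. A sound one runs to 0.040; a binding one stops about half-way, between 0.016 and 0.025, and goes no farther.
- sensor_c: Linear position sensor, about 0.23 kg, all alike; lies in any one of the nests. Square aluminium housing 100 x 22 x 22 mm, rear connector 14 mm long, 11 mm across, front bush 8 mm long. Origin at the housing's centre, 33 mm above the bench in the cradle; x from rod end to connector, z up. Grip it by the housing, across y, midway between the saddles, never by the rod.
- rod_c: Steel rod of sensor_c, 6 mm across, with a contact button 14 mm across, 8 mm thick, on its outer end. Origin at the centre of the button's outer face, 108 mm before the housing's centre fully out, 68 mm fully home; x is the push direction. Slides at 2 to 3 N, no spring, stays where left. Its stop is slightly soft (about 5 N/mm). Over 30 N on it, pushing or pinching, is forcing.
- stroke_c (a joint): How far rod_c is pushed in, m: 0 fully out, 0.040 fully home. It starts between 0 and 0.006. A sound one runs to 0.040; a binding one stops about half-way, between 0.016 and 0.025, and goes no farther.
- sensor_d: Linear position sensor, about 0.23 kg, all alike; lies in any one of the nests. Square aluminium housing 100 x 22 x 22 mm, rear connector 14 mm long, 11 mm across, front bush 8 mm long. Origin at the housing's centre, 33 mm above the bench in the cradle; x from rod end to connector, z up. Grip it by the housing, across y, midway between the saddles, never by the rod.
- rod_d: Steel rod of sensor_d, 6 mm across, with a contact button 14 mm across, 8 mm thick, on its outer end. Origin at the centre of the button's outer face, 108 mm before the housing's centre fully out, 68 mm fully home; x is the push direction. Slides at 2 to 3 N, no spring, stays where left. Its stop is slightly soft (about 5 N/mm). Over 30 N on it, pushing or pinching, is forcing.
- stroke_d (a joint): How far rod_d is pushed in, m: 0 fully out, 0.040 fully home. It starts between 0 and 0.006. A sound one runs to 0.040; a binding one stops about half-way, between 0.016 and 0.025, and goes no farther.
There are look-alikes about, which are no part of the job. What is shaped like the sensor_b but yellow is not meant.

How it is judged:
By the outcome, as a careful person would: the job done as asked, in the order asked, and still so for the second after the job is handed in, with the robot touching nothing.
It also fails if it takes over 67 s, if anything falls off the work surface, if the arm or the gripper's body presses on something with over 40 N, if the wrist force passes 120 N, or if a joint passes its speed limit or range.

ROBOT

A 6-joint arm with a two-finger parallel gripper is mounted at the origin on the work surface. World frame = base frame: x ahead of the robot, y to its left, z up, the work surface at z = 0. Lengths are in mm, angles in rad, forces in N, time in s.
With the tool pointing down it reaches from about 350 to 975 mm from the base axis. Payload 7.1 kg.
Tool frame: the origin (TCP) lies at the very end of the fingers, on their centre line; the grasp point (between the pads) lies tcp_to_grasp behind it (tcp_to_grasp is the distance from the TCP to the grasp point, in mm); z points along the fingers, x is the direction in which the jaws open and shut, and the axes are right-handed (so a half turn about z gives the same grasp; the last joint's range is limited). The gripper opens to 88 mm and grips with 3 to 60 N. Pads are 20 mm wide; open, the fingers measure 115 mm over their backs; the gripper's body (75 mm by 178 mm) begins 61 mm behind the grasp point.
Start: joints at [1.212, 0.423, 1.63, -0, 1.089, -0.019], TCP at [208.279, 589.258, 222.675] pointing down, gripper open.
Joint ranges: [-3, 3], [-0.9, 2.11], [0.09, 2.58], [-1.31, 4.45], [0.11, 2.69], [-2.54, 2.54]. Speed limits (rad/s): [2.39, 2.39, 3.01, 3.14, 3.14, 3.14].

INTERFACE

Orientations are given as a rotation vector (axis times angle).
In Python, from workcell import get_obs, get_image, close_job, recognise, mark_of, tcp_to_grasp gives the robot as it stands. The module is installed in compiled form; this text tells all that it offers.
- The arm moves only by the tool move_arm, never from a script. Its argument "motion" is a list of rows, each a list of 7 numbers: the shift along the world's x, y, z in mm, then the turn, a rotation vector about the world's x, y, z in rad, then the finger opening in mm, from 0 to 87.8. A call has 1 to 5 rows; each row is the pose to reach, as a shift and turn from the pose commanded when the call began; what a row does not reach only later rows make up. A row lasts 1/12 s, in which the tool goes at most 41.7 mm and 7.16 degrees, less where a joint would pass 70% of its speed; a pose out of reach is approached as far as the arm can. A call with a gripper value outside its range is refused whole. The fingers move at their own pace and stop on an object; the grip force is fixed at half the most. Time passes only in rows, so rows that repeat a pose let the fingers close. It gives the time, the measured TCP pose, the force and the opening at its end, in the units of the state.
- get_obs(): the state, without advancing time (a new reading comes with each control period).
- get_image(name): name is "scene" or "top" or "wrist"; returns a dict with "color" (480x640x3 uint8, red, green, blue), "mtx" (3x3 intrinsics, pixels), "camera_from_world" (4x4, takes a point from world to camera coordinates). Camera axes: x right, y up, looking along -z (the intrinsics and any distortion apply to the point x, -y, -z); pixel columns grow to the right and rows downward; lengths in mm; the calibration is good to about 2 mm. A picture is of the moment at which its call begins. There is no depth.
- close_job(): hands the job in, once; it reports no verdict.
Trained networks look in a picture, given as the dict that the camera call returned (one of the last four; its "shot" number tells which), for a name from the list of things; names that differ only in an ending like _2 or _b are one class to them, and where a whole thing is asked for, a point or a joint stands for the part that bears it (a point fixed in the world has none). Each returns a list of dicts, best first, with "p" (0 to 1); they miss things now and then, are a little off and sometimes report something else, mostly with a low value. They report only what shows in the picture. A call takes as long as a camera call. They do not tell look-alikes from the thing itself.
- recognise(picture, label): "bbox" ([centre column, centre row, width, height] in pixels, round what is visible of it).
- mark_of(picture, label): "location" ([row, column] in pixels: a listed point, or the origin of a listed thing).
The state is a dict: "t": time; "qpos": joint angles; "qvel": joint speeds; "joint_torque": joint torques, N m; "ee_pos": TCP position; "orientation": TCP orientation; "ft_force": force on the tool from outside, world axes, zero at the start; "moment": the same for the moment, N m; "width": finger opening in mm.
Only numpy, scipy, OpenCV 4.12 (cv2) and the standard library are available. Lean on these libraries where they do the work, as an engineer would, in place of code of your own. Each camera call takes 0.05 s, during which the arm holds its last target. There are 200 camera calls.

## Working session

There is one attempt and no reset: what is moved stays moved. The work goes in short steps, Python scripts to look and compute and a tool call to move; the robot and the scene stay as the last step left them, time stands still between calls to the robot, and variables do not carry over. Pictures are saved under pics/ and viewed, about 8 in all and at most 12, crops included, and the job is handed in when it is done.

Besides the shell and the picture viewer there is one more tool, called as name(argument=value, ...), one argument or row to a line, values as JSON. move_arm: Moves the arm, as the interface text tells. Its arguments: {"type":"object","properties":{"motion":{"type":"array"}},"required":["motion"]}

```bash
mkdir -p pics
cat > h.py <<'E'
import numpy as np, cv2
from workcell import *
def P(im): return im["mtx"], im["camera_from_world"]
def proj(im,p):
    K,T=P(im); c=T[:3,:3]@np.array(p,float)+T[:3,3]; u=K@np.array([c[0],-c[1],-c[2]]); return u[:2]/u[2]
def ray(im,uv):
    K,T=P(im); d=np.linalg.inv(K)@np.array([uv[0],uv[1],1.]); d=np.array([d[0],-d[1],-d[2]])
    R=T[:3,:3]; return -R.T@T[:3,3], R.T@d
def at_z(im,uv,z):
    o,d=ray(im,uv); return o+d*(z-o[2])/d[2]
def tri(l):
    A=np.zeros((3,3));b=np.zeros(3)
    for o,d in l:
        d=d/np.linalg.norm(d);M=np.eye(3)-np.outer(d,d);A+=M;b+=M@o
    return np.linalg.solve(A,b)
def save(im,n,crop=None,s=1):
    c=im["color"][:,:,::-1]
    if crop: x0,y0,x1,y1=crop;c=c[y0:y1,x0:x1]
    cv2.imwrite("pics/"+n+".png",cv2.resize(c,None,fx=s,fy=s,interpolation=cv2.INTER_CUBIC))
E
python3 - <<'E'
from h import *
np.set_printoptions(precision=1,suppress=True)
print(get_obs(), tcp_to_grasp)
ims={n:get_image(n) for n in("scene","top")}
out=np.vstack([ims["scene"]["color"],ims["top"]["color"]])[:,:,::-1]
for n,im in ims.items():
    save(im,n)
    print(n,ray(im,(320,240)))
    for l in("cradle","tray","sensor_a","rod_a","multimeter","screwdriver","parts_box"):
        print(l,[(round(m["p"],2),m["location"], at_z(im,m["location"][::-1],33 if l[0:2] in("se","ro") else 0)) for m in mark_of(im,l)][:6])
E
```

```text
{'t': 0.0, 'qpos': array([ 1.2,  0.4,  1.6, -0. ,  1.1, -0. ]), 'qvel': array([-0.,  0., -0.,  0., -0.,  0.]), 'joint_torque': array([ -0. , -54.5, -27.4,   0.1,   0. ,  -0. ]), 'ee_pos': array([208.1, 588.8, 221.9]), 'orientation': array([ 2.6,  1.8, -0. ]), 'ft_force': array([ 0.2,  0.7, -0.4]), 'moment': array([ 0.,  0., -0.]), 'width': 87.51684413726566} 18.700000000000003
scene (array([1543. , -526.1,  791.1]), array([-0.8,  0.3, -0.5]))
cradle []
tray [(0.63, [281.9, 285.1], array([ 557.8, -208.1,    0. ])), (0.36, [232.4, 442.1], array([517.9, 275.2,   0. ]))]
sensor_a [(0.7, [243.1, 388.9], array([549.9,  84. ,  33. ])), (0.62, [230.0, 441.2], array([549.3, 246.5,  33. ])), (0.58, [227.6, 465.9], array([565.6, 315.8,  33. ])), (0.57, [236.4, 413.0], array([546.8, 159.1,  33. ]))]
rod_a [(0.6, [220.9, 402.4], array([465.6, 174. ,  33. ])), (0.53, [226.0, 467.6], array([560.5, 325.1,  33. ])), (0.48, [210.8, 448.9], array([469.4, 326.2,  33. ])), (0.46, [220.6, 376.4], array([435.3, 108. ,  33. ])), (0.43, [241.7, 226.4], array([ 374.9, -304.3,   33. ]))]
multimeter [(0.57, [31
[... 648 characters left out ...]
), (0.75, [365.1, 377.0], array([ 313.3, -183. ,   33. ])), (0.69, [253.4, 247.7], array([545.1,  82.9,  33. ])), (0.68, [248.5, 172.3], array([556.6, 240.5,  33. ]))]
rod_a [(0.66, [291.9, 130.5], array([466.9, 326.3,  33. ])), (0.56, [304.7, 241.6], array([438.7,  95.3,  33. ])), (0.5, [351.3, 425.9], array([ 340.6, -283.8,   33. ])), (0.48, [292.3, 163.5], array([465.6, 257.7,  33. ])), (0.4, [298.9, 203.4], array([451.3, 174.6,  33. ]))]
multimeter [(0.86, [144.9, 288.1], array([783.8,  -0.4,   0. ]))]
screwdriver [(0.92, [267.8, 496.3], array([ 512. , -445.1,    0. ])), (0.46, [250.3, 207.3], array([554.6, 174.4,   0. ]))]
parts_box [(0.91, [147.9, 195.1], array([779.1, 202.8,   0. ]))]
```

View pics/top.png

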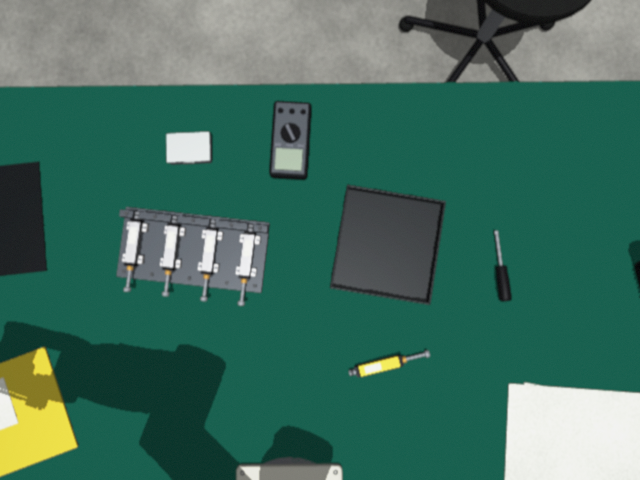

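View pics/scene.png

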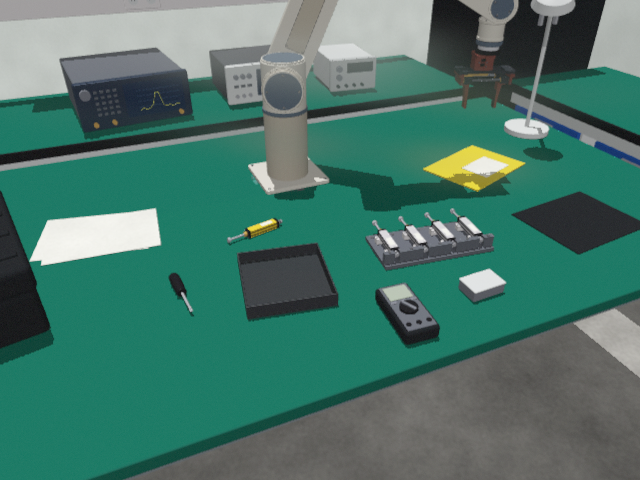

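The four grey-white sensors lie in the cradle at (132,243), (171,247), (209,250) and (247,255) in the top view. The yellow one on the bench at (380,365) is the look-alike and isn't wanted. The tray at (387,244) is empty. I'll go above the cradle for a closer look.

move_arm(
  motion=[
    [40,-46,20,0,0,0.1,40],
    [80,-92,30,0,0,0.2,40],
    [110,-130,40,0,0,0.25,40],
    [110,-130,40,0,0,0.25,40],
    [110,-130,40,0,0,0.25,40],
  ],
)

```text
t: 1.22
ee_pos: [321.2, 456.0, 264.1]
orientation: [2.321, 2.116, 0.002]
ft_force: [-0.5, -0.4, 0.5]
width: 57.9
```

move_arm(
  motion=[
    [110,-130,40,0,0,0,0],
    [110,-130,40,0,0,0,0],
    [110,-130,40,0,0,0,0],
    [110,-130,40,0,0,0,0],
    [110,-130,40,0,0,0,0],
  ],
)

```text
t: 1.63
ee_pos: [431.6, 326.4, 304.4]
orientation: [2.321, 2.114, 0.004]
ft_force: [0.5, 0.0, 0.3]
width: 24.6
```

move_arm(
  motion=[
    [80,-130,20,0,0,0,0],
    [80,-130,20,0,0,0,0],
    [80,-130,20,0,0,0,0],
    [80,-130,20,0,0,0,0],
    [80,-130,20,0,0,0,0],
  ],
)

```text
t: 2.05
ee_pos: [510.8, 196.2, 323.4]
orientation: [2.322, 2.114, 0.002]
ft_force: [-0.1, 0.1, 0.2]
width: 0.3
```

Run:
```python
from h import *
np.set_printoptions(precision=1,suppress=True)
o=get_obs();print(o["t"],o["ee_pos"],o["orientation"],o["qpos"])
im=get_image("wrist");save(im,"w1");print(ray(im,(320,240)))
np.savez("w1.npz",K=im["mtx"],T=im["camera_from_world"])
for l in("cradle","sensor_a","rod_a"):
    print(l,[(round(m["p"],2),np.array(m["location"]), at_z(im,m["location"][::-1],0 if l=="cradle" else 33)) for m in mark_of(im,l)][:6])
```

```text
2.05 [510.8 196.2 323.4] [2.3 2.1 0. ] [ 0.3  0.2  1.7 -0.   1.2 -1.1]
(array([434.2, 202.7, 486. ]), array([ 0.3, -0. , -1. ]))
cradle []
sensor_a [(0.92, array([231.9, 364. ]), array([560.6, 242.3,  33. ])), (0.89, array([231.7, 292.8]), array([553.1, 164.4,  33. ])), (0.82, array([232.9, 434.4]), array([568.9, 319.3,  33. ])), (0.6, array([229.5, 214.3]), array([542.6,  78.9,  33. ]))]
rod_a [(0.67, array([137.5, 214.4]), array([445.4,  94.8,  33. ])), (0.67, array([134.3, 369.3]), array([457.1, 254.3,  33. ])), (0.66, array([132.7, 288.9]), array([447.8, 171.9,  33. ])), (0.58, array([137.3, 445.9]), array([467.5, 332.8,  33. ])), (0.42, array([233.8, 293.6]), array([555.6, 165. ,  33. ]))]
```

View pics/w1.png

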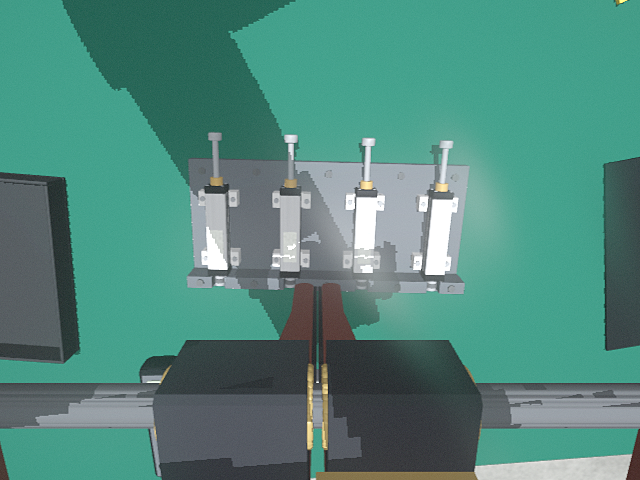

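The wrist view shows the nests at columns 217, 291, 365 and 438, row about 230. The button faces are at rows 132–142 and nothing yellow is in the cradle. I'll take a second wrist view lower down for parallax, then fit.

move_arm(
  motion=[
    [-30,0,-30,0,0,0,0],
    [-60,0,-60,0,0,0,0],
    [-60,0,-90,0,0,0,0],
    [-60,0,-90,0,0,0,0],
    [-60,0,-90,0,0,0,0],
  ],
)

```text
t: 2.67
ee_pos: [447.2, 200.2, 232.1]
orientation: [-2.316, -2.121, 0.004]
ft_force: [0.7, -0.3, 0.5]
width: 0.4
```

```bash
cat > fit.py <<'E'
from h import *
from scipy.optimize import least_squares
np.set_printoptions(precision=1,suppress=True)
a=np.load("w1.npz");w1={"mtx":a["K"],"camera_from_world":a["T"]}
o=get_obs();print(o["ee_pos"])
im=get_image("wrist");save(im,"w2");top=get_image("top")
S1=[(214.3,229.5),(292.8,231.7),(364,231.9),(434.4,232.9)]
B1=[(214.4,137.5),(288.9,132.7),(369.3,134.3),(445.9,137.3)]
def marks(im,l): return [m["location"][::-1] for m in mark_of(im,l) if m["p"]>.3]
obs=[(w1,S1,B1),(im,marks(im,"sensor_a"),marks(im,"rod_a")),(top,marks(top,"sensor_a"),marks(top,"rod_a"))]
def model(p):
    x,y,th,z=p[:4]; c,s=np.cos(th),np.sin(th); R=np.array([[c,-s],[s,c]])
    S=[np.r_[np.array([x,y])+R@[0,v],z] for v in(-120,-40,40,120)]
    B=[np.r_[np.array([x,y])+R@[-q,v],z] for q,v in zip(p[4:],(-120,-40,40,120))]
    return S,B
p0=np.array([556,201,-.12,33,105,105,105,105.])
def pairs(p,tol):
    S,B=model(p);out=[]
    for v,ms,mb in obs:
        for i in range(4):
            for A,m in((S[i],ms),(B[i],mb)):
                q=proj(v,A);d=[np.hypot(*(q-np.array(t))) for t in m]
                if d and min(d)<tol: out.append((v,i,A is B[i],m[int(np.argmin(d))]))
    return out
for tol in(30,15,8):
    pr=pairs(p0,tol)
    def f(p):
        S,B=model(p);return np.concatenate([proj(v,(B if b else S)[i])-np.array(t) for v,i,b,t in pr])
    r=least_squares(f,p0,loss="soft_l1",f_scale=2);p0=r.x
    print(len(pr),p0[:2],round(p0[2],3),p0[3:],np.abs(r.fun).mean())
S,B=model(p0)
print("S",np.array(S));print("B",np.array(B))
print(marks(im,"sensor_a"),marks(im,"rod_a"))
E
python3 fit.py
```

```text
[447.2 200.2 232.1]
23 [555.8 202. ] -0.105 [ 37.8 101.2 103.6 102.3 101.7] 1.5211673442036118
23 [555.8 202. ] -0.105 [ 37.8 101.2 103.6 102.3 101.7] 1.5211677828281338
23 [555.8 202. ] -0.105 [ 37.8 101.2 103.6 102.3 101.7] 1.521167753429367
S [[543.2  82.7  37.8]
 [551.6 162.2  37.8]
 [560.  241.8  37.8]
 [568.4 321.4  37.8]]
B [[442.5  93.3  37.8]
 [448.5 173.1  37.8]
 [458.2 252.6  37.8]
 [467.3 332.1  37.8]]
[[461.4, 328.9], [288.1, 327.5], [373.5, 323.3], [198.3, 323.6], [382.9, 217.9]] [[473.7, 220.8], [379.2, 219.1], [197.4, 215.5], [283.8, 216.2]]
```

View pics/w2.png

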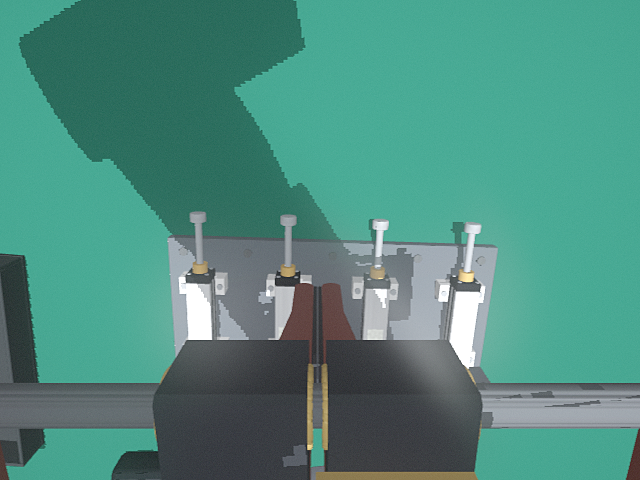

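The second view shows the buttons at (198,216), (288,219), (379,224) and (472,227), with plate corners at (168,237) and (496,245). The fitted height of 37.8 is about 5 above the text's 33, because the marks sit on top surfaces. I'll cross-check with these hand-picked points.

Run:
```python
from h import *
np.set_printoptions(precision=1,suppress=True)
a=np.load("w1.npz");w1={"mtx":a["K"],"camera_from_world":a["T"]}
im=get_image("wrist")
for n,u,v,z in[("plate-",(191,158),(168,237),12),("plate+",(468,166),(496,245),12),
 ("but0",(214.5,132),(198,212),40),("but1",(291,135),(288,215),40),("but2",(369,138),(379,220),40),("but3",(446,141),(472,223),40),
 ("cap0",(217,185),(200,274),44),("cap1",(291,187),(288,277),44),("cap2",(366,189),(376,280),44),("cap3",(440,190),(465,282),44)]:
    print(n,"tri",tri([ray(w1,u),ray(im,v)]),"w1",at_z(w1,u,z)[:2],"w2",at_z(im,v,z)[:2])
top=get_image("top")
for uv in [(348,186),(443,202),(429,302),(331,286)]: print("tray",at_z(top,uv,35)[:2])
```

```text
plate- tri [463.5  65.4  30.8] w1 [465.1  60.8] w2 [467.8  57.1]
plate+ tri [501.6 361.1  16.4] w1 [502.2 362.7] w2 [503.1 362.7]
but0 tri [439.9  99.3  46.8] w1 [439.9  97.4] w2 [441.3  97.5]
but1 tri [449.8 174.3  44.3] w1 [450.  174.3] w2 [450.7 173.6]
but2 tri [460.  250.9  48.2] w1 [460.4 252.9] w2 [462.1 250.7]
but3 tri [470.4 328.9  44.9] w1 [470.7 330.9] w2 [471.9 330.1]
cap0 tri [491.1  95.6  57.2] w1 [492.9  92.4] w2 [495.7  91.1]
cap1 tri [499.8 169.7  58.9] w1 [502.2 168.7] w2 [505.4 167.9]
cap2 tri [508.8 243.9  59.9] w1 [511.5 246.3] w2 [515.2 244.9]
cap3 tri [516.4 317.7  61.9] w1 [519.8 323. ] w2 [524.2 323.2]
tray [ 685.1 -128. ]
tray [ 649.4 -326.4]
tray [ 441.3 -292.2]
tray [475.9 -90.2]
```

move_arm(
  motion=[
    [-20,-35,0,0,0,-0.028,0],
    [-38,-70,0,0,0,-0.028,0],
    [-38,-101,-40,0,0,-0.028,0],
    [-38,-101,-80,0,0,-0.028,0],
    [-38,-101,-120,0,0,-0.028,0],
  ],
)

```text
t: 3.58
ee_pos: [411.5, 97.1, 117.0]
orientation: [2.349, 2.082, 0.007]
ft_force: [0.3, 0.3, -0.1]
width: -0.0
```

move_arm(
  motion=[
    [0,0,0,0,0,0,0],
    [0,0,0,0,0,0,0],
  ],
)

```text
t: 3.75
ee_pos: [408.8, 97.8, 115.5]
orientation: [-2.347, -2.084, 0.008]
ft_force: [0.9, 1.2, 0.8]
width: 0.4
```

move_arm(
  motion=[
    [0,0.5,-40,0,0,0,0],
    [0,0.5,-75,0,0,0,0],
    [0,0.5,-94,0,0,0,0],
    [0,0.5,-94,0,0,0,0],
  ],
)

```text
t: 4.08
ee_pos: [410.7, 99.3, 22.5]
orientation: [-2.347, -2.087, 0.001]
ft_force: [-0.7, 0.4, 0.4]
width: 0.4
```

move_arm(
  motion=[
    [10,-1.2,0,0,0,0,0],
    [15,-1.8,0,0,0,0,0],
    [20,-2.4,0,0,0,0,0],
    [24,-2.9,0,0,0,0,0],
    [28,-3.4,0,0,0,0,0],
  ],
)

```text
t: 4.5
ee_pos: [439.5, 95.5, 24.0]
orientation: [2.348, 2.086, 0.003]
ft_force: [-2.1, 0.8, 1.2]
width: 0.4
```

move_arm(
  motion=[
    [1,-0.1,0,0,0,0,0],
    [2,-0.2,0,0,0,0,0],
    [3,-0.4,0,0,0,0,0],
    [4,-0.5,0,0,0,0,0],
  ],
)

```text
t: 4.83
ee_pos: [442.0, 94.8, 22.6]
orientation: [-2.348, -2.087, 0.001]
ft_force: [-2.4, 0.1, 1.6]
width: 0.4
```

move_arm(
  motion=[
    [1,-0.1,0,0,0,0,0],
    [2,-0.2,0,0,0,0,0],
    [3,-0.4,0,0,0,0,0],
    [4,-0.5,0,0,0,0,0],
  ],
)

```text
t: 5.17
ee_pos: [446.2, 94.4, 22.6]
orientation: [-2.348, -2.087, 0.001]
ft_force: [-1.5, -0.8, 1.0]
width: 0.4
```

move_arm(
  motion=[
    [1,-0.1,0,0,0,0,0],
    [2,-0.2,0,0,0,0,0],
    [3,-0.4,0,0,0,0,0],
    [4,-0.5,0,0,0,0,0],
  ],
)

```text
t: 5.5
ee_pos: [450.3, 93.9, 22.6]
orientation: [-2.348, -2.087, 0.0]
ft_force: [-1.3, -0.3, -1.6]
width: 0.5
```

move_arm(
  motion=[
    [1,-0.1,0,0,0,0,0],
    [2,-0.2,0,0,0,0,0],
    [3,-0.4,0,0,0,0,0],
    [4,-0.5,0,0,0,0,0],
  ],
)

```text
t: 5.83
ee_pos: [454.4, 93.4, 22.7]
orientation: [-2.348, -2.087, 0.0]
ft_force: [-2.1, 0.6, -2.3]
width: 0.6
```

move_arm(
  motion=[
    [1,-0.1,0,0,0,0,0],
    [2,-0.2,0,0,0,0,0],
    [3,-0.4,0,0,0,0,0],
    [4,-0.5,0,0,0,0,0],
  ],
)

```text
t: 6.17
ee_pos: [458.4, 92.9, 22.7]
orientation: [2.348, 2.087, -0.0]
ft_force: [-1.5, 0.0, -1.3]
width: 0.6
```

move_arm(
  motion=[
    [1.5,-0.2,0,0,0,0,0],
    [3,-0.4,0,0,0,0,0],
    [4,-0.5,0,0,0,0,0],
    [5,-0.6,0,0,0,0,0],
  ],
)

```text
t: 6.5
ee_pos: [463.4, 92.3, 22.7]
orientation: [2.348, 2.087, 0.0]
ft_force: [-1.6, 0.5, -0.5]
width: 0.6
```

move_arm(
  motion=[
    [1,-0.1,0,0,0,0,0],
    [2,-0.2,0,0,0,0,0],
    [3,-0.4,0,0,0,0,0],
    [4,-0.5,0,0,0,0,0],
  ],
)

```text
t: 6.83
ee_pos: [466.1, 91.8, 22.5]
orientation: [-2.347, -2.086, 0.003]
ft_force: [-7.9, 3.8, 4.3]
width: 0.3
```

move_arm(
  motion=[
    [0.7,-0.1,0,0,0,0,0],
    [1.4,-0.2,0,0,0,0,0],
    [1.4,-0.2,0,0,0,0,0],
  ],
)

```text
t: 7.08
ee_pos: [466.2, 91.7, 22.5]
orientation: [-2.346, -2.085, 0.006]
ft_force: [-8.7, 3.8, 5.3]
width: 0.4
```

move_arm(
  motion=[
    [1,-0.1,0,0,0,0,0],
    [2,-0.2,0,0,0,0,0],
    [2,-0.2,0,0,0,0,0],
  ],
)

```text
t: 7.33
ee_pos: [466.2, 91.5, 22.3]
orientation: [-2.345, -2.083, 0.011]
ft_force: [-13.4, 6.2, 8.6]
width: 0.3
```

Nest 0 (y = -120): the rod ran home. It stopped at d≈-78, which matches stroke 40, with about 13 N. Next is nest 1.

move_arm(
  motion=[
    [-30,3.6,0,0,0,0,0],
    [-64,7.7,0,0,0,0,0],
    [-59,47,0,0,0,0,0],
    [-54.5,87,0,0,0,0,0],
    [-54.5,87,0,0,0,0,0],
  ],
)

```text
t: 7.75
ee_pos: [419.2, 183.9, 23.6]
orientation: [2.343, 2.09, 0.01]
ft_force: [0.5, 0.9, 0.7]
width: 0.5
```

move_arm(
  motion=[
    [10,-1.2,0,0,0,0,0],
    [17,-2,0,0,0,0,0],
    [22,-2.6,0,0,0,0,0],
    [26,-3.1,0,0,0,0,0],
    [30,-3.6,0,0,0,0,0],
  ],
)

```text
t: 8.17
ee_pos: [446.4, 173.6, 22.6]
orientation: [-2.35, -2.084, 0.002]
ft_force: [-2.0, 2.2, 0.8]
width: 0.2
```

move_arm(
  motion=[
    [2,-0.2,0,0,0,0,0],
    [3.5,-0.3,0,0,0,0,0],
    [5,-0.5,0,0,0,0,0],
    [6,-0.6,0,0,0,0,0],
  ],
)

```text
t: 8.5
ee_pos: [451.9, 173.8, 22.6]
orientation: [-2.348, -2.086, 0.001]
ft_force: [-1.7, -0.6, 0.3]
width: 0.1
```

move_arm(
  motion=[
    [1.5,-0.2,0,0,0,0,0],
    [3,-0.3,0,0,0,0,0],
    [4.5,-0.5,0,0,0,0,0],
    [5.5,-0.6,0,0,0,0,0],
  ],
)

```text
t: 8.83
ee_pos: [457.8, 173.7, 22.6]
orientation: [-2.348, -2.087, -0.0]
ft_force: [-3.0, -0.5, -0.0]
width: 0.5
```

move_arm(
  motion=[
    [1.5,-0.2,0,0,0,0,0],
    [3,-0.3,0,0,0,0,0],
    [4.5,-0.5,0,0,0,0,0],
    [5.5,-0.6,0,0,0,0,0],
  ],
)

```text
t: 9.17
ee_pos: [463.4, 173.1, 22.7]
orientation: [2.348, 2.087, 0.0]
ft_force: [-3.2, 0.1, -0.3]
width: 0.3
```

move_arm(
  motion=[
    [1.5,-0.2,0,0,0,0,0],
    [3,-0.3,0,0,0,0,0],
    [4.5,-0.5,0,0,0,0,0],
    [6,-0.7,0,0,0,0,0],
  ],
)

```text
t: 9.5
ee_pos: [469.3, 172.3, 22.7]
orientation: [2.348, 2.087, -0.0]
ft_force: [-2.6, -0.3, -1.2]
width: 0.8
```

move_arm(
  motion=[
    [2,-0.2,0,0,0,0,0],
    [4,-0.5,0,0,0,0,0],
    [6,-0.7,0,0,0,0,0],
    [8,-1,0,0,0,0,0],
    [10,-1.2,0,0,0,0,0],
  ],
)

```text
t: 9.92
ee_pos: [475.9, 171.0, 22.4]
orientation: [-2.346, -2.083, 0.009]
ft_force: [-19.4, 9.7, 12.3]
width: 0.5
```

Nest 1 is home too (stroke about 40). Next is nest 2.

move_arm(
  motion=[
    [-30,3.6,0,0,0,0,0],
    [-64,7.7,0,0,0,0,0],
    [-59,47,0,0,0,0,0],
    [-54.5,87,0,0,0,0,0],
    [-54.5,87,0,0,0,0,0],
  ],
)

```text
t: 10.33
ee_pos: [428.1, 264.3, 23.9]
orientation: [2.344, 2.089, 0.013]
ft_force: [1.0, 0.8, -0.2]
width: 0.7
```

move_arm(
  motion=[
    [10,-1.2,0,0,0,0,0],
    [17,-2,0,0,0,0,0],
    [22,-2.6,0,0,0,0,0],
    [26,-3.1,0,0,0,0,0],
    [30,-3.6,0,0,0,0,0],
  ],
)

```text
t: 10.75
ee_pos: [455.0, 253.3, 22.6]
orientation: [-2.35, -2.084, 0.001]
ft_force: [-2.6, 1.1, 2.3]
width: 0.5
```

move_arm(
  motion=[
    [2,-0.2,0,0,0,0,0],
    [3.5,-0.3,0,0,0,0,0],
    [5,-0.5,0,0,0,0,0],
    [6,-0.6,0,0,0,0,0],
  ],
)

```text
t: 11.08
ee_pos: [460.5, 253.6, 22.6]
orientation: [-2.349, -2.086, 0.001]
ft_force: [-2.7, 0.4, -0.2]
width: 0.4
```

move_arm(
  motion=[
    [1.5,-0.2,0,0,0,0,0],
    [3,-0.3,0,0,0,0,0],
    [4.5,-0.5,0,0,0,0,0],
    [5.5,-0.6,0,0,0,0,0],
  ],
)

```text
t: 11.42
ee_pos: [466.3, 253.4, 22.6]
orientation: [-2.348, -2.087, -0.0]
ft_force: [-1.7, 1.3, -0.4]
width: 0.1
```

move_arm(
  motion=[
    [1.5,-0.2,0,0,0,0,0],
    [3,-0.3,0,0,0,0,0],
    [4.5,-0.5,0,0,0,0,0],
    [5.5,-0.6,0,0,0,0,0],
  ],
)

```text
t: 11.75
ee_pos: [467.6, 252.6, 22.4]
orientation: [-2.346, -2.083, 0.011]
ft_force: [-21.2, 8.9, 11.9]
width: 0.5
```

Nest 2 binds at stroke about 22 (21 N): a reject. Next is nest 3, with smaller steps.

move_arm(
  motion=[
    [-30,3.6,0,0,0,0,0],
    [-46.5,5.6,0,0,0,0,0],
    [-41,45,0,0,0,0,0],
    [-36.5,86,0,0,0,0,0],
    [-36.5,86,0,0,0,0,0],
  ],
)

```text
t: 12.17
ee_pos: [438.5, 345.7, 24.1]
orientation: [2.345, 2.09, 0.014]
ft_force: [-0.1, 1.1, 0.4]
width: 0.4
```

move_arm(
  motion=[
    [10,-1.2,0,0,0,0,0],
    [17,-2,0,0,0,0,0],
    [22,-2.6,0,0,0,0,0],
    [26,-3.1,0,0,0,0,0],
    [30,-3.6,0,0,0,0,0],
  ],
)

```text
t: 12.58
ee_pos: [465.5, 333.8, 22.6]
orientation: [-2.35, -2.085, 0.002]
ft_force: [-1.5, 0.0, 1.1]
width: 0.7
```

move_arm(
  motion=[
    [2,-0.2,0,0,0,0,0],
    [3,-0.3,0,0,0,0,0],
    [4,-0.5,0,0,0,0,0],
    [5,-0.6,0,0,0,0,0],
  ],
)

```text
t: 12.92
ee_pos: [469.8, 334.1, 22.6]
orientation: [-2.348, -2.087, 0.001]
ft_force: [-1.5, -0.2, -0.5]
width: 0.2
```

move_arm(
  motion=[
    [1,-0.1,0,0,0,0,0],
    [2,-0.2,0,0,0,0,0],
    [3,-0.4,0,0,0,0,0],
    [4,-0.5,0,0,0,0,0],
  ],
)

```text
t: 13.25
ee_pos: [473.1, 334.0, 22.5]
orientation: [-2.348, -2.086, 0.003]
ft_force: [-10.1, 3.0, 4.0]
width: 0.6
```

move_arm(
  motion=[
    [1,-0.1,0,0,0,0,0],
    [2,-0.2,0,0,0,0,0],
    [2,-0.2,0,0,0,0,0],
  ],
)

```text
t: 13.5
ee_pos: [473.2, 333.9, 22.5]
orientation: [-2.347, -2.084, 0.008]
ft_force: [-13.4, 4.6, 6.3]
width: 0.5
```

Nest 3 binds at stroke about 18 (force rises while the position holds): a reject. Now to back off, rise and go over nest 3's housing.

move_arm(
  motion=[
    [-30,3.6,0,0,0,0,0],
    [-30,3.6,40,0,0,0,20],
    [-30,3.6,80,0,0,0,50],
    [10,-1,80,0,0,0,50],
    [50,-5,80,0,0,0,50],
  ],
)

```text
t: 13.92
ee_pos: [528.1, 330.6, 106.8]
orientation: [2.344, 2.09, 0.011]
ft_force: [0.5, 1.2, -1.0]
width: 23.6
```

move_arm(
  motion=[
    [35,-6,0,0,0,0,50],
    [44,-6,0,0,0,0,50],
    [44,-6,0,0,0,0,50],
    [44,-6,0,0,0,0,50],
  ],
)

```text
t: 14.25
ee_pos: [569.7, 322.5, 102.2]
orientation: [-2.349, -2.086, 0.001]
ft_force: [-1.4, -0.4, 0.5]
width: 48.6
```

Run:
```python
from h import *
np.set_printoptions(precision=2,suppress=True)
o=get_obs();print(o["t"],o["ee_pos"],o["orientation"],o["width"])
im=get_image("wrist");save(im,"w3")
```

```text
14.25 [569.68 322.55 102.18] [-2.35 -2.09  0.  ] 48.616202817015086
```

View pics/w3.png

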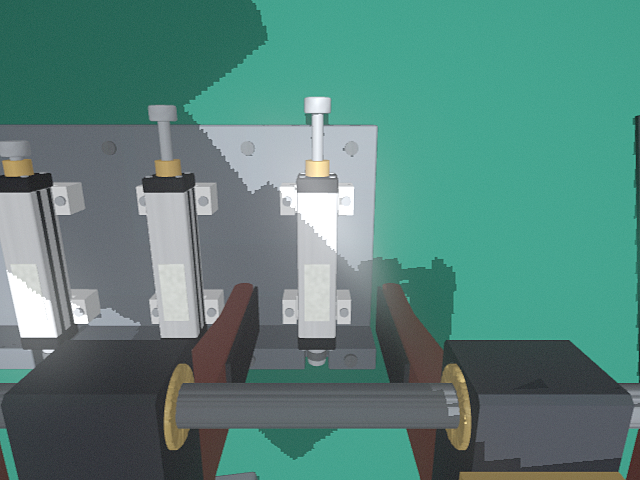

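The sensor at column 318 is centred between the fingers (250 and 387, mean 319), and the nest 2 and 3 rods stand well out. I'll descend and grip.

move_arm(
  motion=[
    [2.5,0,-35,0,0,0,50],
    [2.5,0,-65,0,0,0,50],
    [2.5,0,-84,0,0,0,50],
    [2.5,0,-84,0,0,0,50],
  ],
)

```text
t: 14.63
ee_pos: [567.9, 321.6, 14.3]
orientation: [-2.345, -2.087, 0.013]
ft_force: [-0.7, -0.1, 0.6]
width: 49.6
```

move_arm(
  motion=[
    [0,0,0,0,0,0,30],
    [0,0,0,0,0,0,10],
    [0,0,0,0,0,0,10],
    [0,0,0,0,0,0,10],
    [0,0,0,0,0,0,10],
  ],
)

```text
t: 15.05
ee_pos: [573.3, 323.1, 20.2]
orientation: [2.348, 2.087, 0.003]
ft_force: [-1.5, -0.4, 5.2]
width: 21.7
```

Gripped, but the fingertips reach below the housing's underside and would meet the tray floor. I'll re-grip 6 mm higher.

move_arm(
  motion=[
    [0,0,0,0,0,0,32],
    [0,0,0,0,0,0,32],
    [0,0,3,0,0,0,32],
    [0,0,6,0,0,0,32],
    [0,0,6,0,0,0,32],
  ],
)

```text
t: 15.47
ee_pos: [573.1, 323.0, 25.4]
orientation: [2.348, 2.087, 0.001]
ft_force: [-0.2, -0.7, 0.7]
width: 32.0
```

```bash
python3 -c "
from h import *
im=get_image('wrist');o=get_obs();print(o['ee_pos'],o['ft_force'],o['width'])
im=get_image('wrist');o=get_obs();print(o['ee_pos'],o['ft_force'],o['width'])"
```

```text
[572.9839455  322.97345015  25.16704548] [ 1.13807401 -0.05614739  0.39401988] 32.0651021867283
[572.84674085 322.86460219  24.89834198] [ 0.02507857 -0.04651228  0.4388591 ] 32.02632099538727
```

move_arm(
  motion=[
    [0,0,0,0,0,0,10],
    [0,0,0,0,0,0,10],
    [0,0,0,0,0,0,10],
    [0,0,0,0,0,0,10],
  ],
)

```text
t: 15.9
ee_pos: [572.6, 322.8, 24.6]
orientation: [-2.348, -2.087, 0.0]
ft_force: [-0.3, -0.2, -0.3]
width: 21.5
```

move_arm(
  motion=[
    [0,0,15,0,0,0,10],
    [0,0,35,0,0,0,10],
    [0,0,60,0,0,0,10],
    [0,0,95,0,0,0,10],
    [0,0,95,0,0,0,10],
  ],
)

```text
t: 16.32
ee_pos: [576.0, 324.6, 126.9]
orientation: [2.347, 2.085, 0.015]
ft_force: [1.9, 0.9, -1.9]
width: 22.1
```

Run:
```python
from h import *
np.set_printoptions(precision=2,suppress=True)
o=get_obs();print(o["t"],o["ee_pos"],o["orientation"],o["width"],o["qpos"],o["ft_force"])
im=get_image("top");save(im,"t2",(320,170,470,320),5)
im=get_image("wrist");save(im,"w4")
```

```text
16.3167 [576.01 324.59 126.85] [2.35 2.09 0.01] 22.11049007062451 [ 0.5   0.58  1.61 -0.    0.94 -0.96] [ 1.89  0.86 -1.92]
```

View pics/w4.png

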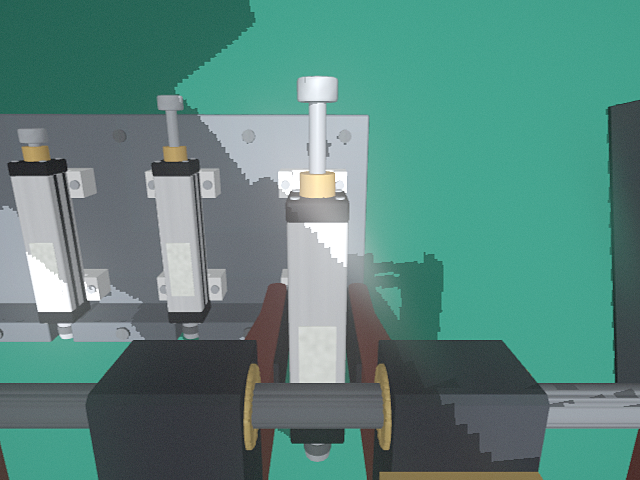

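View pics/t2.png

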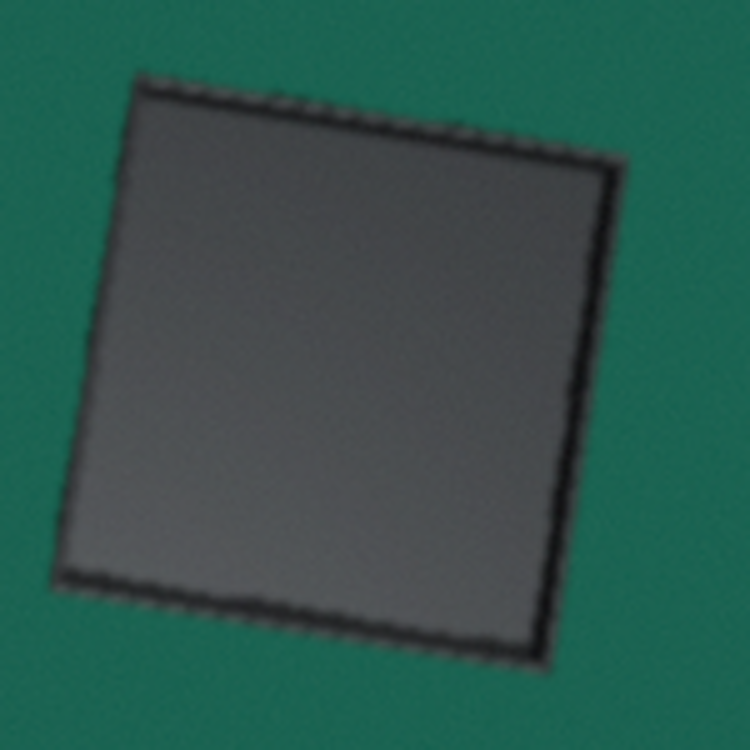

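The sensor is held level (rod face at (318,80)) with the rod still out. The tray corners in the crop give its centre at about (562,-210) and yaw about -0.175. I'll carry it to the far half of the tray.

move_arm(
  motion=[
    [-1,-30,0,0,0,-0.02,10],
    [-1,-70,0,0,0,-0.052,10],
    [-1,-110,0,0,0,-0.052,10],
    [-1,-150,0,0,0,-0.052,10],
    [-1,-190,0,0,0,-0.052,10],
  ],
)

```text
t: 16.83
ee_pos: [569.8, 131.0, 118.0]
orientation: [-2.4, -2.025, 0.005]
ft_force: [0.7, -0.5, -2.6]
width: 21.9
```

move_arm(
  motion=[
    [-1,-40,0,0,0,0,10],
    [-1,-80,0,0,0,0,10],
    [-1,-120,0,0,0,0,10],
    [-1,-160,0,0,0,0,10],
    [-1,-195,0,0,0,0,10],
  ],
)

```text
t: 17.25
ee_pos: [568.9, -64.4, 118.2]
orientation: [-2.4, -2.023, 0.004]
ft_force: [1.4, -0.2, -1.5]
width: 21.7
```

move_arm(
  motion=[
    [-2,-40,0,0,0,0,10],
    [-2,-80,0,0,0,0,10],
    [-2,-120,0,0,0,0,10],
    [-2,-160,0,0,0,0,10],
    [-2,-189,0,0,0,0,10],
  ],
)

```text
t: 17.67
ee_pos: [567.1, -253.9, 118.1]
orientation: [-2.401, -2.022, 0.002]
ft_force: [0.5, 0.2, -3.2]
width: 21.9
```

move_arm(
  motion=[
    [0,0,-20,0,0,0,10],
    [0,0,-40,0,0,0,10],
    [0,0,-55,0,0,0,10],
    [0,0,-60,0,0,0,10],
    [0,0,-60,0,0,0,10],
  ],
)

```text
t: 18.08
ee_pos: [566.5, -250.2, 56.9]
orientation: [-2.398, -2.022, 0.004]
ft_force: [-0.1, -0.0, -2.5]
width: 21.8
```

Run:
```python
from h import *
np.set_printoptions(precision=2,suppress=True)
im=get_image("wrist");save(im,"w5")
o=get_obs();print(o["t"],o["ee_pos"],o["orientation"],o["width"],o["qpos"],o["ft_force"])
```

```text
18.1333 [ 567.61 -250.58   58.36] [-2.4  -2.02  0.  ] 21.61921976398868 [-0.43  0.63  1.72 -0.    0.79 -1.84] [ 1.47  0.59 -2.44]
```

View pics/w5.png

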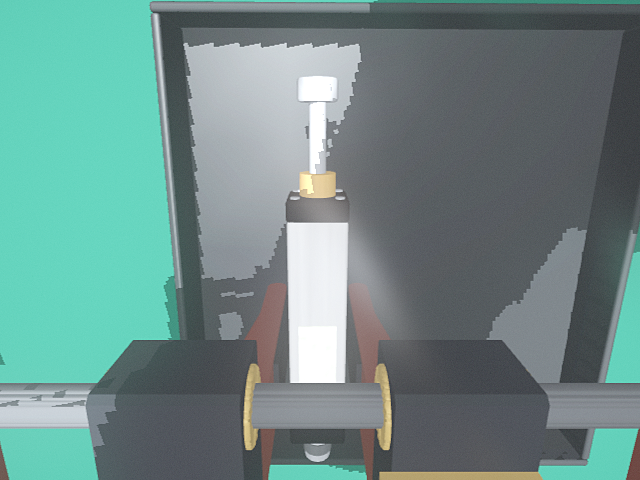

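The sensor sits inside the tray, parallel to its walls, with about 60 mm to spare on the left. I'll lower it slowly.

move_arm(
  motion=[
    [0,0,-20,0,0,0,10],
    [0,0,-34,0,0,0,10],
    [0,0,-42,0,0,0,10],
    [0,0,-46,0,0,0,10],
    [0,0,-48,0,0,0,10],
  ],
)

```text
t: 18.55
ee_pos: [568.4, -250.9, 11.2]
orientation: [-2.401, -2.025, 0.001]
ft_force: [0.8, 1.5, -1.9]
width: 21.7
```

move_arm(
  motion=[
    [0,0,-1,0,0,0,10],
    [0,0,-2,0,0,0,10],
    [0,0,-2,0,0,0,10],
  ],
)

```text
t: 18.8
ee_pos: [569.0, -251.3, 10.1]
orientation: [2.401, 2.025, 0.0]
ft_force: [-1.1, 0.4, -2.9]
width: 21.7
```

move_arm(
  motion=[
    [0,0,-1,0,0,0,10],
    [0,0,-2,0,0,0,10],
    [0,0,-2,0,0,0,10],
  ],
)

```text
t: 19.05
ee_pos: [568.7, -251.2, 7.8]
orientation: [2.402, 2.025, 0.0]
ft_force: [0.1, -0.4, -3.0]
width: 21.8
```

move_arm(
  motion=[
    [0,0,-0.7,0,0,0,10],
    [0,0,-1.5,0,0,0,10],
    [0,0,-1.5,0,0,0,10],
  ],
)

```text
t: 19.3
ee_pos: [568.8, -251.3, 6.6]
orientation: [2.402, 2.025, 0.0]
ft_force: [-1.9, 0.2, 1.4]
width: 21.6
```

Contact (Fz went from -3 to +1.4). I'll release, rise and return to nest 2.

move_arm(
  motion=[
    [0,0,0,0,0,0,40],
    [0,0,0,0,0,0,40],
    [0,0,0,0,0,0,40],
    [0,0,0,0,0,0,40],
  ],
)

```text
t: 19.63
ee_pos: [568.8, -251.2, 6.3]
orientation: [2.402, 2.025, 0.0]
ft_force: [-0.4, 0.9, 0.8]
width: 39.7
```

move_arm(
  motion=[
    [0,0,15,0,0,0,40],
    [0,0,45,0,0,0,40],
    [0,0,80,0,0,0,40],
    [0,0,110,0,0,0,40],
    [0,0,110,0,0,0,40],
  ],
)

```text
t: 20.05
ee_pos: [572.4, -252.9, 123.5]
orientation: [2.394, 2.019, 0.007]
ft_force: [0.8, -1.2, 0.4]
width: 40.0
```

move_arm(
  motion=[
    [0,35,0,0,0,0.02,50],
    [0,75,0,0,0,0.052,50],
    [0,115,0,0,0,0.052,50],
    [0,155,0,0,0,0.052,50],
    [0,195,0,0,0,0.052,50],
  ],
)

```text
t: 20.47
ee_pos: [568.3, -54.6, 116.7]
orientation: [2.349, 2.086, 0.0]
ft_force: [0.8, 0.1, -0.2]
width: 49.8
```

move_arm(
  motion=[
    [-2,40,0,0,0,0,50],
    [-4,80,0,0,0,0,50],
    [-6,120,0,0,0,0,50],
    [-6,160,0,0,0,0,50],
    [-6,195,0,0,0,0,50],
  ],
)

```text
t: 20.88
ee_pos: [562.2, 141.2, 116.7]
orientation: [2.348, 2.087, 0.001]
ft_force: [0.1, -0.1, 0.4]
width: 50.1
```

move_arm(
  motion=[
    [0,40,0,0,0,0,50],
    [0,75,0,0,0,0,50],
    [0,103,0,0,0,0,50],
    [0,103,-15,0,0,0,50],
    [0,103,-15,0,0,0,50],
  ],
)

```text
t: 21.3
ee_pos: [561.3, 243.2, 99.9]
orientation: [-2.345, -2.09, 0.003]
ft_force: [-1.1, -0.5, -0.5]
width: 50.2
```

Run:
```python
from h import *
np.set_printoptions(precision=2,suppress=True)
im=get_image("wrist")
o=get_obs();print(o["t"],o["ee_pos"],o["orientation"],o["width"],o["ft_force"])
t=get_image("top");c=cv2.resize(t["color"][170:320,100:470],None,fx=2.1,fy=2.1)
w=cv2.resize(im["color"],(400,300))
out=np.zeros((315+300,777,3),np.uint8);out[:315,:c.shape[1]]=c[:315];out[315:,:400]=w
cv2.imwrite("pics/m1.png",out[:600,:,::-1])
```

```text
21.35 [561.31 242.05 100.36] [-2.35 -2.09  0.  ] 50.21683261056302 [ 0.04 -0.01  0.14]
```

View pics/m1.png

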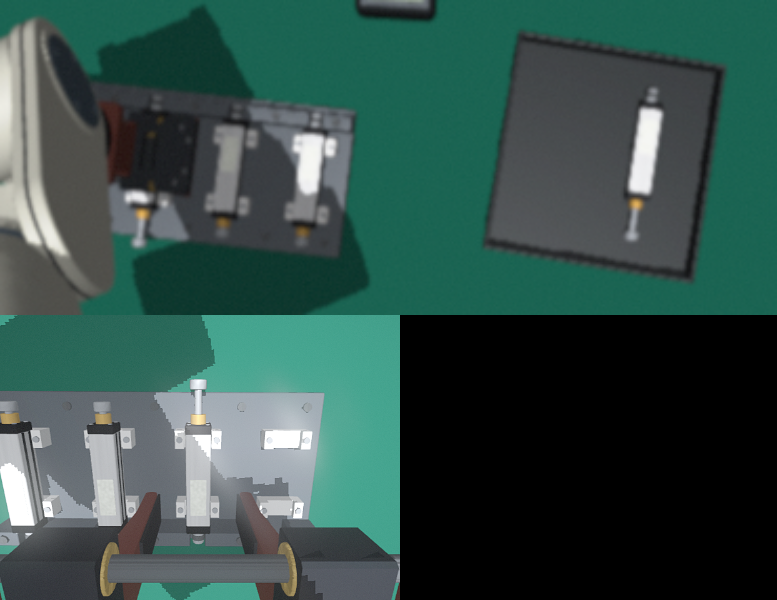

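The first reject lies flat in the tray at (645,160) in the mosaic, rod out. Nest 2's housing (column 199) is centred between the fingers, nest 3 is empty, and nests 0 and 1 have their rods in. I'll descend and grip.

move_arm(
  motion=[
    [1,0,-30,0,0,0,50],
    [1,0,-55,0,0,0,50],
    [1,0,-70,0,0,0,50],
    [1,0,-75,0,0,0,50],
    [1,0,-75,0,0,0,50],
  ],
)

```text
t: 21.82
ee_pos: [563.2, 240.5, 25.5]
orientation: [-2.349, -2.085, 0.003]
ft_force: [0.9, -0.1, -1.2]
width: 49.8
```

move_arm(
  motion=[
    [0,0,0,0,0,0,50],
    [0,0,0,0,0,0,50],
  ],
)

```text
t: 21.98
ee_pos: [564.8, 241.8, 27.7]
orientation: [2.349, 2.086, 0.003]
ft_force: [0.9, -0.0, 0.1]
width: 49.9
```

move_arm(
  motion=[
    [0,0,-1.5,0,0,0,30],
    [0,0,-1.5,0,0,0,10],
    [0,0,-1.5,0,0,0,10],
    [0,0,-1.5,0,0,0,10],
    [0,0,-1.5,0,0,0,10],
  ],
)

```text
t: 22.4
ee_pos: [563.8, 242.0, 25.0]
orientation: [2.348, 2.087, 0.001]
ft_force: [-1.1, -0.3, 1.8]
width: 21.9
```

move_arm(
  motion=[
    [0,0,15,0,0,0,10],
    [0,0,35,0,0,0,10],
    [0,0,60,0,0,0,10],
    [0,0,95,0,0,0,10],
    [0,0,95,0,0,0,10],
  ],
)

```text
t: 22.82
ee_pos: [566.9, 243.2, 125.4]
orientation: [2.346, 2.085, 0.013]
ft_force: [1.8, 0.3, -0.3]
width: 22.0
```

move_arm(
  motion=[
    [0,-30,0,0,0,-0.02,10],
    [1,-70,0,0,0,-0.052,10],
    [4,-110,0,0,0,-0.052,10],
    [7,-150,0,0,0,-0.052,10],
    [10,-190,0,0,0,-0.052,10],
  ],
)

```text
t: 23.23
ee_pos: [573.1, 50.3, 119.2]
orientation: [-2.401, -2.026, 0.001]
ft_force: [1.8, -0.2, -1.9]
width: 22.0
```

move_arm(
  motion=[
    [2,-40,0,0,0,0,10],
    [4,-80,0,0,0,0,10],
    [6,-120,0,0,0,0,10],
    [8,-160,0,0,0,0,10],
    [8,-190,0,0,0,0,10],
  ],
)

```text
t: 23.65
ee_pos: [581.4, -141.1, 119.2]
orientation: [2.403, 2.024, -0.0]
ft_force: [-0.2, 0.1, -2.1]
width: 21.3
```

move_arm(
  motion=[
    [1,-32,0,0,0,0,10],
    [1,-32,-25,0,0,0,10],
    [1,-32,-50,0,0,0,10],
    [1,-32,-70,0,0,0,10],
    [1,-32,-80,0,0,0,10],
  ],
)

```text
t: 24.07
ee_pos: [580.6, -169.9, 36.6]
orientation: [-2.4, -2.022, 0.004]
ft_force: [-0.8, -0.5, -1.8]
width: 21.8
```

move_arm(
  motion=[
    [0,0,-10,0,0,0,10],
    [0,0,-18,0,0,0,10],
    [0,0,-24,0,0,0,10],
    [0,0,-27,0,0,0,10],
    [0,0,-28,0,0,0,10],
  ],
)

```text
t: 24.48
ee_pos: [582.9, -170.1, 11.7]
orientation: [2.401, 2.025, 0.0]
ft_force: [0.1, 0.4, -1.9]
width: 21.6
```

move_arm(
  motion=[
    [0,0,-0.5,0,0,0,10],
    [0,0,-1,0,0,0,10],
    [0,0,-1,0,0,0,10],
  ],
)

```text
t: 24.73
ee_pos: [583.1, -170.2, 11.2]
orientation: [2.401, 2.025, 0.001]
ft_force: [0.8, 0.1, -2.3]
width: 22.2
```

move_arm(
  motion=[
    [0,0,-1,0,0,0,10],
    [0,0,-2,0,0,0,10],
    [0,0,-2.5,0,0,0,10],
    [0,0,-2.5,0,0,0,10],
  ],
)

```text
t: 25.07
ee_pos: [582.6, -170.2, 8.1]
orientation: [-2.402, -2.025, 0.0]
ft_force: [0.3, 0.4, -2.5]
width: 21.6
```

move_arm(
  motion=[
    [0,0,-0.7,0,0,0,10],
    [0,0,-1.4,0,0,0,10],
    [0,0,-1.4,0,0,0,10],
  ],
)

```text
t: 25.32
ee_pos: [582.7, -170.2, 7.0]
orientation: [2.402, 2.025, 0.0]
ft_force: [-0.8, 1.2, 1.1]
width: 21.2
```

Contact again. I'll release, rise, and take a last look.

move_arm(
  motion=[
    [0,0,0,0,0,0,40],
    [0,0,0,0,0,0,40],
    [0,0,0,0,0,0,40],
    [0,0,0,0,0,0,40],
  ],
)

```text
t: 25.65
ee_pos: [582.8, -170.2, 6.8]
orientation: [2.402, 2.025, 0.0]
ft_force: [0.2, -0.0, 1.0]
width: 39.7
```

move_arm(
  motion=[
    [0,0,15,0,0,0,40],
    [0,0,45,0,0,0,40],
    [0,0,80,0,0,0,40],
    [0,0,120,0,0,0,40],
    [0,0,160,0,0,0,40],
  ],
)

```text
t: 26.07
ee_pos: [582.1, -170.0, 168.0]
orientation: [-2.401, -2.024, 0.001]
ft_force: [0.6, -0.2, 0.2]
width: 39.8
```

move_arm(
  motion=[
    [-40,0,20,0,0,0,40],
    [-80,0,40,0,0,0,40],
    [-120,0,60,0,0,0,40],
    [-150,0,80,0,0,0,40],
    [-150,0,80,0,0,0,40],
  ],
)

```text
t: 26.48
ee_pos: [428.8, -170.0, 249.6]
orientation: [2.401, 2.023, 0.0]
ft_force: [1.4, 0.7, -1.1]
width: 39.9
```

Run:
```python
from h import *
np.set_printoptions(precision=2,suppress=True)
im=get_image("wrist")
o=get_obs();print(o["t"],o["ee_pos"],o["width"],o["ft_force"])
t=get_image("top");s=get_image("scene")
c=cv2.resize(t["color"][90:320,100:530],None,fx=1.8,fy=1.3)
out=np.zeros((600,800,3),np.uint8);out[:299,:774]=c
out[300:,:400]=cv2.resize(im["color"],(400,300))
out[300:,400:]=cv2.resize(s["color"][190:340,200:530],(400,300))
cv2.imwrite("pics/m2.png",out[:,:,::-1])
```

```text
26.5333 [ 430.9  -170.35  249.06] 40.21443152579274 [1.36 0.08 0.44]
```

View pics/m2.png

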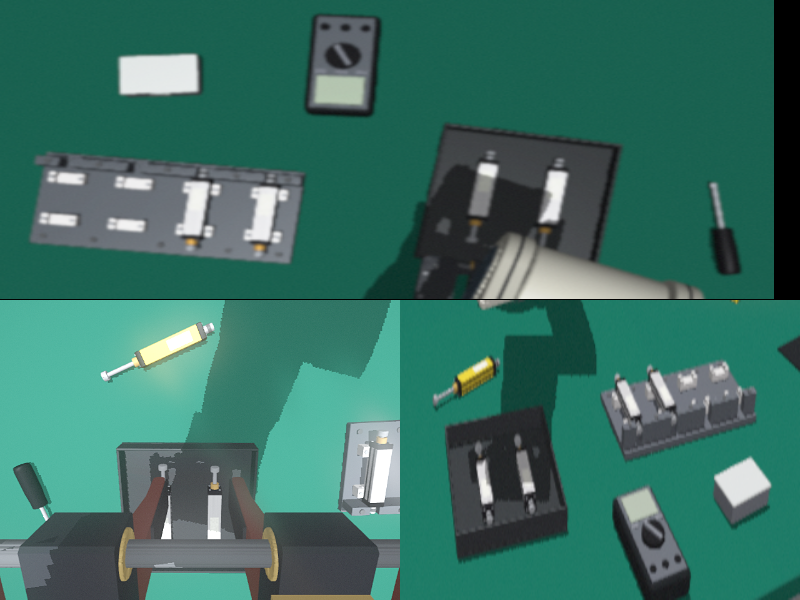

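Both rejects lie side by side on the tray floor with their rods part out. The two sound sensors are still in the cradle, rods in. The multimeter, parts box, screwdriver and yellow look-alike are where they were.

```bash
python3 -c "
from workcell import close_job
print(close_job())"
```

```text
the job is handed in; nothing more can be done
None
```

I pushed in all four rods. Two sensors ran fully home and stay in the cradle, rods in; two stopped short and are now in the tray. The job is handed in at about 26.5 s of the 67 s allowed.

| Nest (cradle y) | Rod travel | Result |
|---|---|---|
| -120 mm | about 40 mm | sound, left in place |
| -40 mm | about 40 mm | sound, left in place |
| 40 mm | about 22 mm | binds, moved to tray |
| 120 mm | about 18 mm | binds, moved to tray |

- **Last checks:** the final pictures show both rejects side by side, flat on the tray floor with their rods part out. The sound pair has its rods in, the other things on the bench have not visibly moved, and the gripper is clear of everything.
- **Push force:** the largest reading along the push was about 21 N. Counting the sideways and upward parts the wrist sensor showed, it came to about 26 N, under the 30 N limit. These are readings at the end of each move, so brief peaks between them were not seen.
- **What disagreed:** heights measured from the two wrist views came out 5 mm or more too high. I used the given heights, and the contact forces in the cradle and tray agreed with them.
- **Re-grip:** my first grip on the sensor at 120 mm was too low to lay it on the tray floor, so I let go and gripped it 6 mm higher before lifting.

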